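# Put the red coffee capsule away in the sliding-lid pine box

### The job

Put the red coffee capsule away with the green one in the pine box, and leave the gold one out for the coffee: slide the box's lid fully open, put the red capsule in, and slide the lid fully shut again. The lid has no handle and is tight while the box is light, so press gently down on top of the lid and drag it by friction; keep the box standing where it is and leave the cup and saucer alone.

Things in the scene. Friction and masses are not known exactly. Their poses are not given: they have to be found in the camera images.
- pine_box: Low pine box, 124 mm (its x) by 100 (y), 54 high, about 0.37 kg with lid, loose. Origin at the centre of its underside, z up. Walls 7 mm, inner floor at z = 5 mm; inside 110 mm (x) by 86 (y). Lid opens along +x, which points roughly to the robot; the wall there is lower (45 mm) to let it pass. Pushed on the lid's end, the box skids before the lid moves; pressed on lid that sticks out past it, it tips.
- pine_box_lid (a joint): How far the lid is open, m: 0 shut (its front end flush with the box's +x face), 0.07 fully open at its stop. It slides along the box's +x, stays where left and takes about 4.5 N along its grooves to move. Fully open it leaves a gap of 70 mm (box x from -55 to +15 mm) by 86 mm (y), and sticks out 70 mm past the box.
- lid_grip (a point): Point on the lid's flat top in the middle of four shallow dark grip grooves; moves with the lid. At box x = -36 mm + joint value, y = 0, z = 52 mm: above the box at every opening. The lid is a bare pine panel 6 mm thick, 2 mm below the side walls' tops. Pressed with 12 to 16 N there it drags well; softer, tips creep over it or the box skids. Never more than 22 N.
- green_capsule: Green coffee capsule of the same shape as the red one, already in the box, at its +x end under the part of the lid that stays over the box. Origin at the centre of its underside.
- red_capsule: Red aluminium coffee capsule, a tapered cup standing mouth down on its rim: 37 mm across at the rim (the lowest few mm), about 24 mm across the top, 26 mm high, 15 g. Origin at the centre of its underside, z up.
- gold_capsule: Gold coffee capsule of the same shape and size; it stays out. Origin at the centre of its underside.
- mug: Small white coffee cup with a green band and terracotta inside, 65 mm across, 92 mm with its handle, 49 mm high; leave alone. Origin under its middle.
- saucer: White saucer with a red rim line, 114 mm across, 18 mm high; leave alone. Origin at the centre of its underside.

How it is judged:
By the outcome, as a careful person would: the job done as asked, in the order asked, and still so for the second after the job is handed in, with the robot touching nothing.
It also fails if it takes over 72 s, if anything falls off the work surface, if the arm or the gripper's body presses on something with over 40 N, if the wrist force passes 120 N, or if a joint passes its speed limit or range.

### The arm

A 6-joint arm with a two-finger parallel gripper is mounted at the origin on a cart in front of the work surface, level with it; the furniture and walls round the work are solid. World frame = base frame: x ahead of the robot, y to its left, z up, the work surface at z = 0. Lengths are in m, angles in degrees, forces in N, time in s.
With the tool pointing down it reaches from about 0.25 to 0.725 m from the base axis. Payload 9.7 kg.
Tool frame: the origin (TCP) lies at the very end of the fingers, on their centre line; the grasp point (between the pads) lies 19 mm behind it; z points along the fingers, y is the line along which they close (so a half turn about z gives the same grasp; the last joint's range is limited). The gripper opens to 85 mm and grips with 20 to 120 N. Pads are 22 mm wide; open, the fingers measure 114 mm over their backs; the gripper's body (76 mm by 85 mm) begins 54 mm behind the grasp point. The pads swing forward as they close: fully open they stand 13 mm farther back than shut.
Start: joints at [66.921, 4.979, 10.078, 95.1, 0, 90], TCP at [0.216, 0.506, 0.231] pointing down, gripper open.
Joint ranges: [-179.16, 179.16], [-48.56, 103.87], [-65.8, 70.77], [-126.05, 130.52], [-82.76, 87.17], [-180, 180]. Speed limits (degrees/s): [127.2, 127.2, 147.25, 180, 180, 180].

### API

Orientations are given as [roll, pitch, yaw] about the fixed x, y, z axes, in that order (R = Rz(yaw) Ry(pitch) Rx(roll)).
In Python, from workcell import bot gives the robot as it stands.
- The arm moves only by the tool arm_command, never from a script. Its argument "series" is a list of rows, each a list of 4 numbers: the shift along the tool's x, y, z in m, then the turn about the tool's z in rad. A call has exactly 5 rows; each row is the pose to reach, as a shift and turn from the pose commanded when the call began, along the tool's axes at that moment; what a row does not reach only later rows make up. A row lasts 1/10 s, in which the tool goes at most 50 mm and 8.59 degrees, less where a joint would pass 70% of its speed; a pose out of reach is approached as far as the arm can. A call with a gripper value outside its range is refused whole. "hand" is the finger opening in m, from 0 to 0.0854, set as the call begins (left out, the last holds). The fingers move at their own pace and stop on an object; "grip_force" is the grip in N (left out, the last holds). Time passes only in rows, so rows that repeat a pose let the fingers close, or fill a call up. It gives the time, the measured TCP pose, the force, the opening and the grip force at its end, in the units of the state.
- bot.get_obs(): the state, without advancing time (a new reading comes with each control period).
- bot.camera(name): name is "side" or "top" or "wrist"; returns a dict with "color" (480x640x3 uint8, blue, green, red), "camera_matrix" (3x3 intrinsics, pixels), "xyz" and "orientation" of the camera in the world; the wrist camera has in their place "T_tool_cam" (4x4, takes a point from camera to tool coordinates, whose origin is the TCP and whose axes are the flange's). Camera axes: x right, y up, looking along -z (the intrinsics and any distortion apply to the point x, -y, -z); pixel columns grow to the right and rows downward; lengths in m; the calibration is good to about 2 mm. A picture is of the moment at which its call begins: read the wrist's pose just before it. There is no depth.
- bot.job_done(): hands the job in; it is judged then, once.
Trained networks look in the newest picture that a camera, given by its name, has taken for a name from the list of things; names that differ only in an ending like _2 or _b are one class to them, and where a whole thing is asked for, a point or a joint stands for the part that bears it (a point fixed in the world has none). Each returns a list of dicts, best first, with "confidence" (0 to 1); they miss things now and then, are a little off and sometimes report something else, mostly with a low value. They report only what shows in the picture. A call takes as long as a camera call.
- bot.find_in(camera, target): "location" ([column, row] in pixels, amid what is visible of it).
- bot.mark_of(camera, target): "location" ([column, row] in pixels: a listed point, or the origin of a listed thing).
The state is a dict: "time": time; "q": joint angles; "qd": joint speeds; "joint_efforts": joint torques, N m; "ee_pos": TCP position; "tcp_rot": TCP orientation; "wrist_force": force on the tool from outside, world axes, zero at the start; "torque": the same for the moment, N m; "opening": finger opening in m; "grasp_force": force on a finger pad.
Only numpy, scipy, OpenCV 4.12 (cv2) and the standard library are available. Lean on these libraries where they do the work, as an engineer would, in place of code of your own. Each camera call takes 0.05 s, during which the arm holds its last target. There are 200 camera calls.

## Working session

There is one attempt and no reset: what is moved stays moved. The work goes in short steps, Python scripts to look and compute and a tool call to move; the robot and the scene stay as the last step left them, time stands still between calls to the robot, and variables do not carry over. Pictures are saved under pics/ and viewed, at most 10 in all, crops included, and the job is handed in when it is done.

Besides the shell and the picture viewer there is one more tool, called after "Call:" as a command line: name --pt "numbers of a row" for each row, then --argument value for the rest. arm_command: Moves the arm, as the interface text tells. Its arguments: {"type":"object","properties":{"series":{"type":"array"},"hand":{"type":"number"},"grip_force":{"type":"number"}},"required":["series"]}

```bash
mkdir -p pics; cat > h.py <<'E'
import numpy as np, cv2
from scipy.spatial.transform import Rotation as R
from workcell import bot
def cam(n):
    o=bot.get_obs(); c=bot.camera(n); K=np.array(c["camera_matrix"])
    if n=="wrist":
        T=np.eye(4); T[:3,:3]=R.from_euler('xyz',o["tcp_rot"],degrees=True).as_matrix(); T[:3,3]=o["ee_pos"]
        T=T@np.array(c["T_tool_cam"])
    else:
        T=np.eye(4); r=np.array(c["orientation"]); T[:3,:3]=r if r.shape==(3,3) else R.from_euler('xyz',r,degrees=True).as_matrix(); T[:3,3]=c["xyz"]
    return c,K,T,c.get("distortion")
def ray(px,K,T,z):
    d=np.linalg.inv(K)@[px[0],px[1],1]; d=T[:3,:3]@[d[0],-d[1],-d[2]]
    return T[:3,3]+d*(z-T[2,3])/d[2]
def proj(p,K,T):
    q=T[:3,:3].T@(np.array(p)-T[:3,3]); q=K@[q[0],-q[1],-q[2]]; return q[:2]/q[2]
E
python3 - <<'E'
from h import *
o=bot.get_obs(); print({k:np.round(v,3).tolist() for k,v in o.items()})
for n in ["top","side"]:
    c,K,T,_=cam(n); print(n,c.keys(),K.tolist(),c["xyz"],c["orientation"]); cv2.imwrite(f"pics/{n}0.png",c["color"])
    for t,z in [("pine_box",0),("lid_grip",.052),("red_capsule",0),("gold_capsule",0),("mug",0),("saucer",0)]:
        for m in bot.mark_of(n,t)[:2]: print(t,m["confidence"],np.round(m["location"],1),np.round(ray(m["location"],K,T,z),3))
E
```

```text
{'time': 0.0, 'q': [66.922, 5.011, 10.033, 95.1, -0.001, 89.999], 'qd': [0.0, 0.149, 0.048, 0.025, 0.023, -0.067], 'joint_efforts': [0.001, -52.039, 46.48, 0.016, 0.0, -0.0], 'ee_pos': [0.216, 0.506, 0.231], 'tcp_rot': [-179.922, 0.001, 156.922], 'wrist_force': [-0.275, 0.496, -0.051], 'torque': [0.018, -0.021, 0.019], 'grasp_force': 0.0, 'opening': 0.085}
top dict_keys(['color', 'camera_matrix', 'xyz', 'orientation']) [[486.32089815551245, 0.0, 321.75246003627444], [0.0, 486.32089815551245, 235.9577866821181], [0.0, 0.0, 1.0]] [0.40957861 0.0506723  1.05552291] [  9.27859971  -0.27014645 -90.98685079]
pine_box 0.69 [196.  250.4] [0.554 0.318 0.   ]
pine_box 0.54 [359.3 199.1] [ 0.664 -0.042  0.   ]
lid_grip 0.9 [196.2 233.2] [0.584 0.305 0.052]
red_capsule 0.49 [447.9 287.3] [ 0.465 -0.228  0.   ]
gold_capsule 0.66 [371.6 288.1] [ 0.466 -0.063  0.   ]
mug 0.68 [362.2 199.3] [ 0.663 -0.049  0.   ]
saucer 0.61 [436.9 201.3] [ 0.656 -0.215  0.   ]
side dict_keys(['color', 'camera_matrix', 'xyz', 'orientation']) [[594.3907052190301, 0.0, 312.43969202375337], [0.0, 594.3907052190301, 233.8923642262993], [0.0, 0.0, 1.0]] [ 0.49623914 -1.02254531  0.5918181 ] [64.57962535  0.42226473 -5.18009844]
pine_box 0.63 [293.1 217.8] [0.565 0.315 0.   ]
lid_grip 0.87 [303.2 199.3] [0.59  0.305 0.052]
red_capsule 0.7 [250.  352.9] [ 0.462 -0.222  0.   ]
gold_capsule 0.84 [254.2 299.7] [ 0.469 -0.058  0.   ]
mug 0.82 [354.1 288.7] [ 0.662 -0.037  0.   ]
saucer 0.7 [367.8 344.6] [ 0.657 -0.219  0.   ]
```

View pics/top0.png

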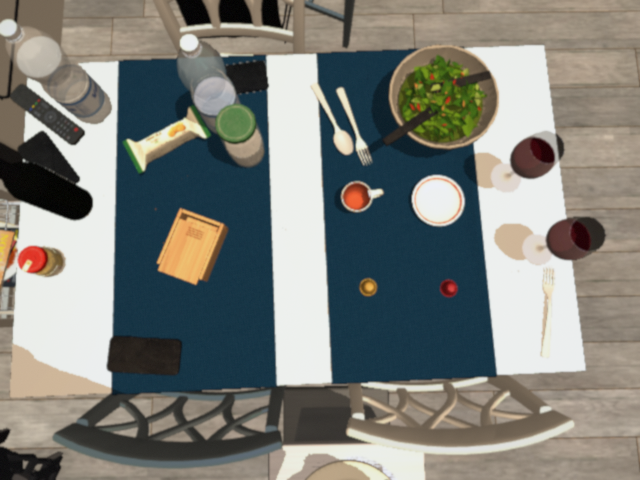

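View pics/side0.png

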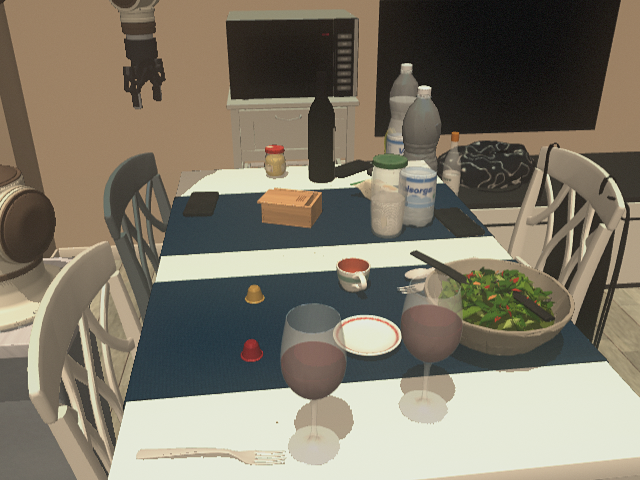

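Top view: box at about (193,246) with its grip grooves near (193,232) at the far end, gold capsule (368,287), red (449,287), mug (357,196), saucer (438,200). These match the networks' positions. I'll move over the box with the fingers closed.

Call:
arm_command --pt "-0.04 -0.004 0 0" --pt "-0.08 -0.008 0 0" --pt "-0.12 -0.012 0 0" --pt "-0.16 -0.016 0 0" --pt "-0.2 -0.02 0 0" --hand 0 --grip_force 40

```text
time: 1.2
ee_pos: [0.393, 0.4082, 0.2314]
tcp_rot: [180.0, 0.0, 156.9]
wrist_force: [1.4, 0.5, 0.3]
opening: 0.0121
grasp_force: 0.0
```

Call:
arm_command --pt "-0.04 -0.004 0 0" --pt "-0.08 -0.008 0 0" --pt "-0.12 -0.012 0 0" --pt "-0.16 -0.016 0 0" --pt "-0.19 -0.02 0 0"

```text
time: 1.7
ee_pos: [0.5606, 0.3148, 0.2309]
tcp_rot: [-180.0, 0.0, 156.9]
wrist_force: [1.1, 0.2, -0.1]
opening: -0.0
grasp_force: 0.0
```

```bash
python3 - <<'E'
from h import *
c,K,T,_=cam("wrist"); o=bot.get_obs(); print(o["ee_pos"],o["tcp_rot"],o["opening"]); print(np.round(c["T_tool_cam"],3))
cv2.imwrite("pics/w1.png",c["color"])
for t,z in [("pine_box",0),("lid_grip",.052)]:
    for m in bot.mark_of("wrist",t)[:2]: print(t,m["confidence"],np.round(m["location"],1),np.round(ray(m["location"],K,T,z),4))
E
```

```text
[0.56324829 0.31272894 0.2301146 ] [-1.79940376e+02  5.90103565e-02  1.56737758e+02] -0.00027558615448766737
[[ 0.     0.947  0.322  0.084]
 [ 1.    -0.    -0.001 -0.   ]
 [-0.001  0.322 -0.947 -0.143]
 [ 0.     0.     0.     1.   ]]
pine_box 0.76 [315.6 197.4] [0.5624 0.316  0.    ]
lid_grip 0.9 [317.6 235. ] [0.5826 0.309  0.052 ]
```

View pics/w1.png

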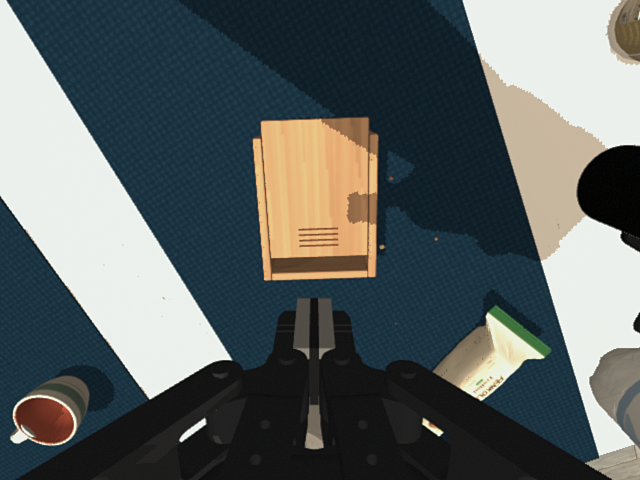

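The wrist view shows the box lid already part-open: the lid front (261–369, 120) is past the box front (253–379, ~136). The grip grooves are at (318,237). I'll compute the pose from the box's top corners.

```bash
python3 - <<'E'
from h import *
c,K,T,_=cam("wrist")
P=[ray(p,K,T,.054) for p in [(253,138),(379,134),(377,278),(264,280)]]
for p in P: print(np.round(p,4))
fm=(P[0]+P[1])/2; bm=(P[2]+P[3])/2; d=fm-bm
print("len",np.linalg.norm(d),"w",np.linalg.norm(P[0]-P[1]),np.linalg.norm(P[2]-P[3]),"yaw",np.degrees(np.arctan2(d[1],d[0])),"side yaws",[np.degrees(np.arctan2(*(a-b)[1::-1])) for a,b in[(P[0],P[3]),(P[1],P[2])]],"c",(fm+bm)/2)
g=ray((318,237),K,T,.052);lf=ray((315,119),K,T,.052); u=d/np.linalg.norm(d); cc=(fm+bm)/2
print("grip",g,"joint by grip",(g-cc)@u+.036,"by front",(lf-cc)@u-.062)
E
```

```text
[0.4864 0.294  0.054 ]
[0.5229 0.3869 0.054 ]
[0.6392 0.3424 0.054 ]
[0.6012 0.2488 0.054 ]
len 0.12398011145718885 w 0.09976514414807881 0.10094122296200642 yaw 158.77381006502705 side yaws [np.float64(158.5033447214338), np.float64(159.04175132367473)] c [0.56241247 0.3180322  0.054     ]
grip [0.58353124 0.30880152 0.052     ] joint by grip 0.012971981192846559 by front 0.012823543818917704
```

Call:
arm_command --pt "-0.01 0.002 0.035 -0.018" --pt "-0.02 0.004 0.07 -0.035" --pt "-0.02 0.004 0.105 -0.035" --pt "-0.02 0.004 0.14 -0.035" --pt "-0.02 0.004 0.165 -0.035"

```text
time: 2.4
ee_pos: [0.5769, 0.3127, 0.064]
tcp_rot: [-179.9, -0.1, 159.0]
wrist_force: [1.2, 0.1, -0.1]
opening: -0.0001
grasp_force: 0.0
```

Call:
arm_command --pt "0 0 0.003 0" --pt "0 0 0.006 0" --pt "0 0 0.008 0" --pt "0 0 0.01 0" --pt "0 0 0.01 0"

```text
time: 2.9
ee_pos: [0.579, 0.3124, 0.0572]
tcp_rot: [179.9, 0.1, 158.9]
wrist_force: [-0.5, 0.5, -0.3]
opening: 0.0002
grasp_force: 0.0
```

Call:
arm_command --pt "-0.003 0 0.001 0" --pt "-0.005 -0.001 0.002 0" --pt "-0.005 -0.001 0.003 0" --pt "-0.005 -0.001 0.004 0" --pt "-0.005 -0.001 0.005 0"

```text
time: 3.4
ee_pos: [0.5831, 0.3093, 0.0519]
tcp_rot: [180.0, 0.0, 158.9]
wrist_force: [-2.6, -1.4, 9.6]
opening: 0.0
grasp_force: 4.9
```

Call:
arm_command --pt "0 0 0.0005 0" --pt "0 0 0.0005 0" --pt "0 0 0.0005 0" --pt "0 0 0.0005 0" --pt "0 0 0.0005 0"

```text
time: 3.9
ee_pos: [0.5831, 0.3093, 0.052]
tcp_rot: [180.0, 0.0, 158.9]
wrist_force: [-2.4, -2.1, 8.0]
opening: 0.0001
grasp_force: 3.8
```

Call:
arm_command --pt "0 0 0.001 0" --pt "0 0 0.001 0" --pt "0 0 0.001 0" --pt "0 0 0.001 0" --pt "0 0 0.001 0"

```text
time: 4.4
ee_pos: [0.5831, 0.3093, 0.0519]
tcp_rot: [179.9, 0.1, 158.9]
wrist_force: [-3.8, -3.3, 13.2]
opening: 0.0003
grasp_force: 6.6
```

Call:
arm_command --pt "0.003 0 0.0003 0" --pt "0.007 0 0.0003 0" --pt "0.011 0 0.0003 0" --pt "0.015 0 0.0003 0" --pt "0.02 0 0.0003 0"

```text
time: 4.9
ee_pos: [0.566, 0.316, 0.0519]
tcp_rot: [179.9, 0.3, 158.9]
wrist_force: [2.6, -6.3, 12.3]
opening: 0.0
grasp_force: 6.1
```

Call:
arm_command --pt "0.004 -0.0005 0.0003 0" --pt "0.008 -0.001 0.0003 0" --pt "0.012 -0.001 0.0003 0" --pt "0.016 -0.001 0.0003 0" --pt "0.02 -0.001 0.0003 0"

```text
time: 5.4
ee_pos: [0.5472, 0.3231, 0.0519]
tcp_rot: [179.8, 0.3, 158.9]
wrist_force: [3.7, -2.7, 12.5]
opening: 0.0001
grasp_force: 6.1
```

```bash
python3 - <<'E'
from h import *
c,K,T,_=cam("wrist"); o=bot.get_obs(); print(o["ee_pos"],o["wrist_force"])
c,K,T,_=cam("top"); cv2.imwrite("pics/t2.png",cv2.resize(c["color"][190:310,130:270],None,fx=4,fy=4))
print([ (m["confidence"],np.round(ray(m["location"],K,T,.052),4)) for m in bot.mark_of("top","lid_grip")[:1]])
E
```

```text
[0.54672376 0.32334094 0.05189254] [ 2.026728   -2.43068186 12.35803714]
[(0.94, array([0.5506, 0.3277, 0.052 ]))]
```

View pics/t2.png

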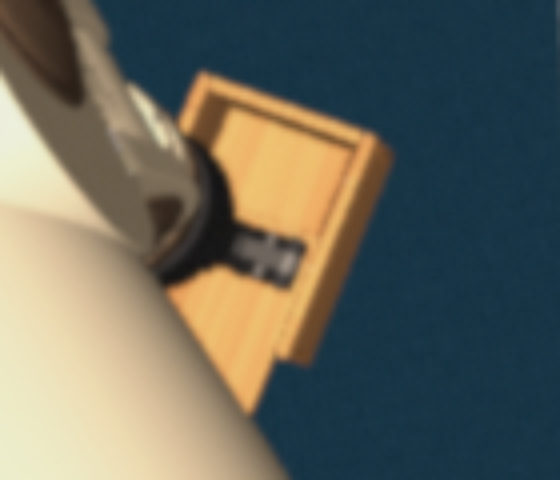

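The crop shows the lid about 50 mm open (the far gap is visible around (270,130)) and the box still in place. I'll continue to the stop.

Call:
arm_command --pt "0.004 0 0.0005 0" --pt "0.008 -0.0005 0.0005 0" --pt "0.012 -0.0005 0.0005 0" --pt "0.016 -0.0005 0.0005 0" --pt "0.019 -0.0005 0.0005 0"

```text
time: 6.05
ee_pos: [0.5296, 0.3299, 0.0519]
tcp_rot: [179.7, 0.3, 158.9]
wrist_force: [8.9, -3.8, 16.8]
opening: 0.0001
grasp_force: 8.1
```

Call:
arm_command --pt "0.001 0 0 0" --pt "0.001 0 0 0" --pt "0.002 0 0 0" --pt "0.002 0 0 0" --pt "0.002 0 0 0"

```text
time: 6.55
ee_pos: [0.5285, 0.3303, 0.0519]
tcp_rot: [179.7, 0.4, 158.9]
wrist_force: [7.1, -3.1, 13.7]
opening: -0.0002
grasp_force: 6.6
```

The drag resistance rose to 8–9 N, so the lid is at its stop. I'll lift and check.

Call:
arm_command --pt "-0.001 0 -0.003 0" --pt "-0.001 0 -0.015 0" --pt "0.02 0 -0.05 0" --pt "0.05 0 -0.09 0" --pt "0.05 0 -0.13 0"

```text
time: 7.05
ee_pos: [0.476, 0.3486, 0.1806]
tcp_rot: [-180.0, -0.1, 159.0]
wrist_force: [1.0, 0.9, 0.9]
opening: 0.0001
grasp_force: 0.0
```

Call:
arm_command --pt "0 0 -0.02 0" --pt "0 0 -0.04 0" --pt "0 0 -0.04 0" --pt "0 0 -0.04 0" --pt "0 0 -0.04 0" --hand 0.06

```text
time: 7.55
ee_pos: [0.4785, 0.3477, 0.2174]
tcp_rot: [-179.9, -0.1, 158.9]
wrist_force: [-1.6, -0.3, -1.2]
opening: 0.0603
grasp_force: 0.0
```

```bash
python3 - <<'E'
from h import *
c,K,T,_=cam("wrist"); o=bot.get_obs(); print(o["ee_pos"],o["tcp_rot"],o["opening"],o["wrist_force"])
cv2.imwrite("pics/w3.png",c["color"])
for t,z in [("pine_box",0),("lid_grip",.052)]:
    for m in bot.mark_of("wrist",t)[:2]: print(t,m["confidence"],np.round(m["location"],1),np.round(ray(m["location"],K,T,z),4))
E
```

```text
[0.47845708 0.34764439 0.21730598] [-1.79895982e+02 -7.07835186e-02  1.58924997e+02] 0.06004892004090783 [-0.97797363 -0.65153788  0.19408881]
pine_box 0.67 [315.  285.6] [0.562  0.3167 0.    ]
```

View pics/w3.png

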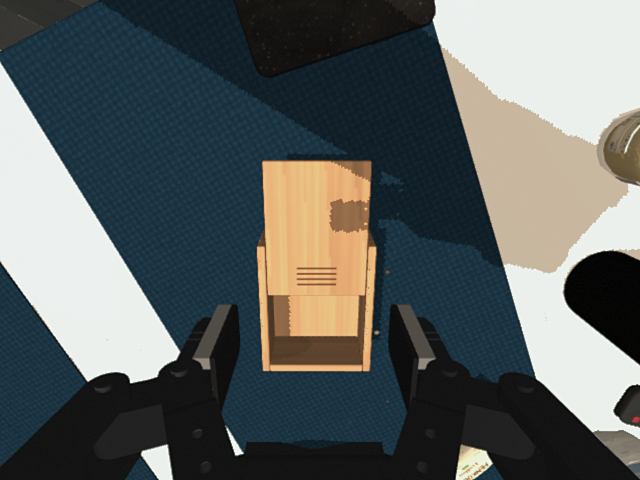

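The lid is open: its front edge is at row 160, the grip grooves are at (317,276) and the lid's back edge is at row 295. I'll check the joint value and the box pose.

```bash
python3 - <<'E'
from h import *
c,K,T,_=cam("wrist")
g=ray((317,276),K,T,.052);f=ray((317,160.5),K,T,.052);b=ray((317,371),K,T,.054)
br=ray((371,371),K,T,.054);bl=ray((263,371),K,T,.054); u=g-b;u[2]=0;u/=np.linalg.norm(u)
print("yaw",np.degrees(np.arctan2(*(br-bl)[1::-1]))+90, "back mid",(br+bl)/2,"w",np.linalg.norm(br-bl))
m=(br+bl)/2; uu=np.array([np.cos(np.radians(158.8)),np.sin(np.radians(158.8)),0])
print("center",m+.062*uu,"joint",(g-m)@uu-.062+.036,(f-m)@uu-.124)
E
```

```text
yaw 158.96455184395876 back mid [0.62067731 0.29600599 0.054     ] w 0.10093697387779793
center [0.56287324 0.31842672 0.054     ] joint 0.07003008734422655 0.07037455273701809
```

The lid is fully open (70 mm) and the box hasn't moved. Next is the red capsule. Keeping the yaw already fits the box for the placing.

Call:
arm_command --pt "-0.007 -0.03 0 0" --pt "-0.017 -0.07 0 0" --pt "-0.028 -0.11 0 0" --pt "-0.04 -0.15 0 0" --pt "-0.05 -0.19 0 0"

```text
time: 8.25
ee_pos: [0.4567, 0.1511, 0.2183]
tcp_rot: [-180.0, -0.0, 158.9]
wrist_force: [1.0, 0.1, -0.4]
opening: 0.06
grasp_force: 0.0
```

Call:
arm_command --pt "-0.01 -0.04 0.005 0" --pt "-0.02 -0.08 0.01 0" --pt "-0.03 -0.12 0.02 0" --pt "-0.04 -0.16 0.03 0" --pt "-0.05 -0.19 0.04 0"

```text
time: 8.75
ee_pos: [0.4347, -0.0446, 0.1783]
tcp_rot: [-180.0, 0.0, 158.9]
wrist_force: [0.3, 0.4, -0.2]
opening: 0.0603
grasp_force: 0.0
```

Call:
arm_command --pt "-0.01 -0.04 0.01 0" --pt "-0.02 -0.08 0.02 0" --pt "-0.03 -0.12 0.03 0" --pt "-0.043 -0.16 0.04 0" --pt "-0.043 -0.16 0.04 0"

```text
time: 9.25
ee_pos: [0.4168, -0.2108, 0.1368]
tcp_rot: [-180.0, -0.1, 158.7]
wrist_force: [0.2, 1.4, 0.9]
opening: 0.0598
grasp_force: 0.0
```

```bash
python3 - <<'E'
from h import *
c,K,T,_=cam("wrist"); o=bot.get_obs(); print(o["ee_pos"],o["tcp_rot"],o["opening"],o["wrist_force"])
cv2.imwrite("pics/w4.png",c["color"])
for m in bot.mark_of("wrist","red_capsule")[:2]:
    p=ray(m["location"],K,T,0); R0=R.from_euler('xyz',o["tcp_rot"],degrees=True).as_matrix()
    print(m["confidence"],np.round(m["location"],1),np.round(p,4),"tool delta",R0.T@(p-o["ee_pos"]))
E
```

```text
[ 0.41710325 -0.20906001  0.13750291] [ 1.79993851e+02 -1.13901605e-01  1.58700877e+02] 0.05970049980081789 [-0.01588901  0.58611194 -0.03229389]
0.56 [314.8 285.7] [ 0.4639 -0.2284 -0.    ] tool delta [-0.05092111 -0.00103708  0.13740184]
```

View pics/w4.png

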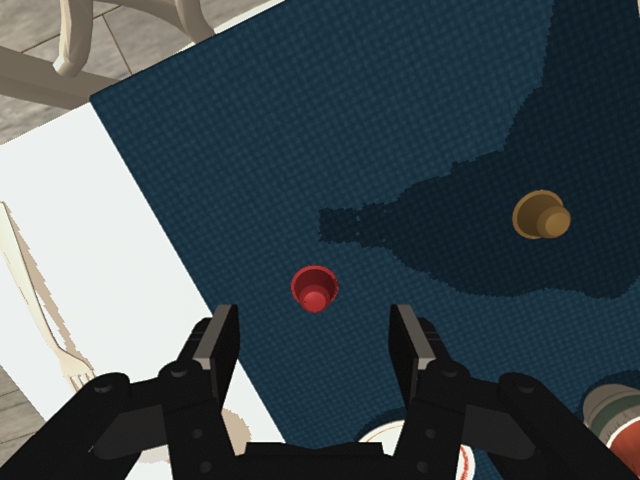

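The red capsule is centred at (315,288) between the fingers' lines, with nothing close to it. I'll descend on it.

Call:
arm_command --pt "-0.03 -0.001 0.02 0" --pt "-0.051 -0.001 0.04 0" --pt "-0.051 -0.001 0.06 0" --pt "-0.051 -0.001 0.09 0" --pt "-0.051 -0.001 0.115 0"

```text
time: 9.85
ee_pos: [0.4657, -0.2252, 0.0227]
tcp_rot: [180.0, -0.0, 159.0]
wrist_force: [0.1, -0.3, -0.7]
opening: 0.0599
grasp_force: 0.0
```

Call:
arm_command --pt "0 0 0.01 0" --pt "0 0 0.018 0" --pt "0 0 0.021 0" --pt "0 0 0.021 0" --pt "0 0 0.021 0"

```text
time: 10.35
ee_pos: [0.466, -0.2269, 0.0038]
tcp_rot: [-180.0, 0.1, 158.9]
wrist_force: [0.1, -0.2, -0.3]
opening: 0.06
grasp_force: 0.0
```

Call:
arm_command --pt "0 0 0.002 0" --pt "0 0 0.003 0" --pt "0 0 0.003 0" --pt "0 0 0.003 0" --pt "0 0 0.003 0" --hand 0.03 --grip_force 25

```text
time: 10.85
ee_pos: [0.4657, -0.2269, 0.0006]
tcp_rot: [-180.0, 0.1, 158.9]
wrist_force: [-1.2, 1.3, 6.1]
opening: 0.033
grasp_force: 23.8
```

Call:
arm_command --pt "0 0 0 0" --pt "0 0 0 0" --pt "0 0 0 0" --pt "0 0 0 0" --pt "0 0 0 0"

```text
time: 11.35
ee_pos: [0.4657, -0.2269, 0.0006]
tcp_rot: [-180.0, 0.1, 158.9]
wrist_force: [-1.5, 0.1, 6.0]
opening: 0.0331
grasp_force: 23.8
```

Call:
arm_command --pt "0 0 -0.005 0" --pt "0 0 -0.015 0" --pt "0 0 -0.03 0" --pt "0 0 -0.045 0" --pt "0 0 -0.06 0"

```text
time: 11.85
ee_pos: [0.4656, -0.2268, 0.0616]
tcp_rot: [-180.0, 0.1, 158.9]
wrist_force: [1.0, -0.5, -0.8]
opening: 0.0331
grasp_force: 23.3
```

Call:
arm_command --pt "0 0 -0.02 0" --pt "0 0 -0.04 0" --pt "0 0 -0.06 0" --pt "0 0 -0.08 0" --pt "0 0 -0.08 0"

```text
time: 12.35
ee_pos: [0.4666, -0.2273, 0.1436]
tcp_rot: [-180.0, 0.3, 158.9]
wrist_force: [0.0, -0.4, -0.5]
opening: 0.0331
grasp_force: 23.3
```

```bash
python3 - <<'E'
from h import *
c,K,T,_=cam("side"); o=bot.get_obs(); print(o["ee_pos"],o["opening"],o["grasp_force"])
u=proj(o["ee_pos"],K,T).astype(int); print(u); y,x=u[1],u[0]
a=cv2.resize(c["color"][y-60:y+40,x-60:x+60],None,fx=3,fy=3,interpolation=2)
w,_,_,_=cam("wrist"); cv2.imwrite("pics/g5.png",np.hstack([a,cv2.resize(w["color"][240:440,150:480],None,fx=1.2,fy=1.5)[:300]]))
E
```

```text
[ 0.46615461 -0.22703842  0.14170012] 0.03310168319486329 23.281235264148563
[247 278]
```

View pics/g5.png

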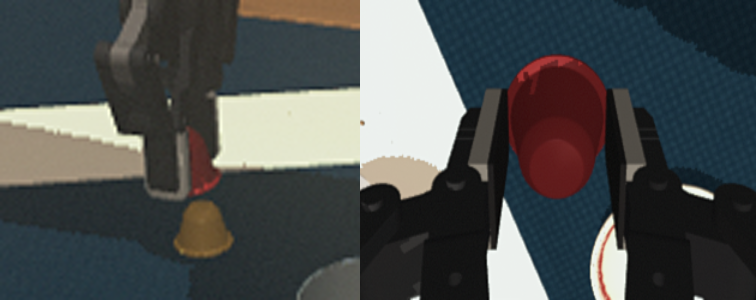

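The capsule is held upright between the pads just above its rim, with its bottom about level with the fingertips. I'll carry it to the box.

Call:
arm_command --pt "0.004 0.025 -0.01 0" --pt "0.01 0.06 -0.015 0" --pt "0.016 0.1 -0.02 0" --pt "0.022 0.14 -0.02 0" --pt "0.028 0.18 -0.02 0"

```text
time: 12.95
ee_pos: [0.5037, -0.0471, 0.1589]
tcp_rot: [-180.0, -0.1, 158.9]
wrist_force: [1.8, -0.8, -0.8]
opening: 0.0331
grasp_force: 23.3
```

Call:
arm_command --pt "0.006 0.04 0 0" --pt "0.012 0.08 0 0" --pt "0.018 0.12 0 0" --pt "0.024 0.16 0 0" --pt "0.03 0.19 0 0"

```text
time: 13.45
ee_pos: [0.544, 0.1416, 0.1584]
tcp_rot: [-180.0, -0.1, 159.0]
wrist_force: [-0.9, -1.1, -0.9]
opening: 0.0328
grasp_force: 23.3
```

Call:
arm_command --pt "0.006 0.04 0 0" --pt "0.012 0.08 0 0" --pt "0.018 0.12 0 0" --pt "0.025 0.15 0 0" --pt "0.028 0.174 0 0"

```text
time: 13.95
ee_pos: [0.5801, 0.3138, 0.158]
tcp_rot: [-179.9, -0.1, 159.0]
wrist_force: [0.2, -0.6, -0.2]
opening: 0.0332
grasp_force: 23.3
```

Call:
arm_command --pt "0 0 0.01 0" --pt "0 0 0.03 0" --pt "0 0 0.05 0" --pt "0 0 0.06 0" --pt "0 0 0.06 0"

```text
time: 14.45
ee_pos: [0.5796, 0.3107, 0.0973]
tcp_rot: [-179.8, -0.1, 158.9]
wrist_force: [-0.2, 0.8, 0.7]
opening: 0.0332
grasp_force: 23.3
```

```bash
python3 - <<'E'
from h import *
c,K,T,_=cam("wrist"); o=bot.get_obs(); print(o["ee_pos"],o["tcp_rot"],o["opening"],o["grasp_force"])
cv2.imwrite("pics/w6.png",c["color"])
u=np.array([-.9323,.3616]);d=o["ee_pos"][:2]-np.array([.5627,.3182]); print("box xy",d@u,d@[-u[1],u[0]])
E
```

```text
[0.58021795 0.31108318 0.09891503] [-1.79919695e+02 -6.47120487e-02  1.58898013e+02] 0.03308676098853076 23.350163066061214
box xy -0.01890542887464793 0.00030051551899154625
```

View pics/w6.png

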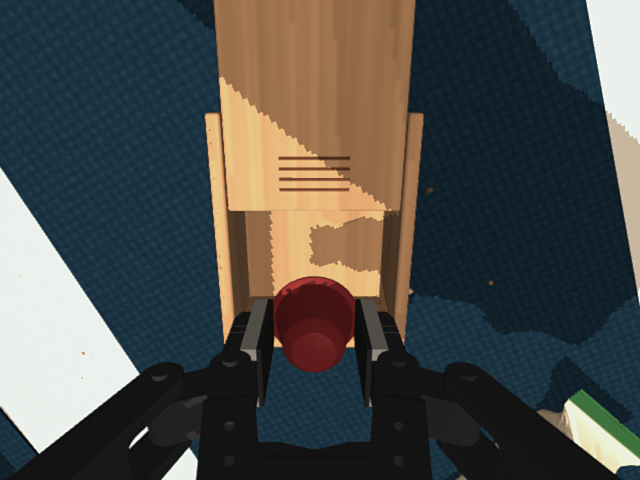

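The red capsule is centred sideways between the walls (315,320), and the TCP is at box (-19, 0) mm. I'll lower it into the gap.

Call:
arm_command --pt "0 0 0.015 0" --pt "0 0 0.03 0" --pt "0 0 0.045 0" --pt "0 0 0.06 0" --pt "0 0 0.075 0"

```text
time: 15.0
ee_pos: [0.5804, 0.3118, 0.023]
tcp_rot: [-180.0, -0.0, 158.9]
wrist_force: [0.5, 0.0, -0.6]
opening: 0.0331
grasp_force: 23.4
```

Call:
arm_command --pt "0 0 0.004 0" --pt "0 0 0.008 0" --pt "0 0 0.012 0" --pt "0 0 0.014 0" --pt "0 0 0.015 0"

```text
time: 15.5
ee_pos: [0.5809, 0.312, 0.0099]
tcp_rot: [180.0, 0.0, 158.9]
wrist_force: [-0.0, 0.6, -0.6]
opening: 0.0328
grasp_force: 23.3
```

Call:
arm_command --pt "0 0 0.001 0" --pt "0 0 0.002 0" --pt "0 0 0.003 0" --pt "0 0 0.003 0" --pt "0 0 0.003 0"

```text
time: 16.0
ee_pos: [0.5813, 0.3124, 0.0091]
tcp_rot: [179.9, 0.1, 158.9]
wrist_force: [-4.6, -2.6, 12.3]
opening: 0.033
grasp_force: 30.3
```

Call:
arm_command --pt "0 0 0 0" --pt "0 0 0 0" --pt "0 0 0 0" --pt "0 0 0 0" --pt "0 0 0 0" --hand 0.045

```text
time: 16.5
ee_pos: [0.5818, 0.3121, 0.0099]
tcp_rot: [179.9, 0.2, 158.9]
wrist_force: [-4.8, -4.7, 16.3]
opening: 0.045
grasp_force: 14.7
```

Call:
arm_command --pt "0 0 -0.01 0" --pt "0 0 -0.03 0" --pt "0 0 -0.055 0" --pt "0 0 -0.08 0" --pt "0 0 -0.105 0"

```text
time: 17.0
ee_pos: [0.5807, 0.3119, 0.113]
tcp_rot: [180.0, 0.0, 158.9]
wrist_force: [0.4, 1.0, 0.1]
opening: 0.0449
grasp_force: 0.0
```

Call:
arm_command --pt "0.02 0 -0.02 0" --pt "0.04 0 -0.05 0" --pt "0.05 0 -0.09 0" --pt "0.05 0 -0.1 0" --pt "0.05 0 -0.1 0" --hand 0

```text
time: 17.5
ee_pos: [0.5347, 0.3305, 0.2142]
tcp_rot: [179.8, 0.1, 159.0]
wrist_force: [0.2, -0.0, 0.3]
opening: -0.0003
grasp_force: 0.0
```

```bash
python3 - <<'E'
from h import *
c,K,T,_=cam("wrist"); o=bot.get_obs(); print(o["ee_pos"],o["tcp_rot"],o["opening"])
cv2.imwrite("pics/w7.png",c["color"])
u=np.array([-.9323,.3616])
for t,z in [("pine_box",0),("lid_grip",.052),("red_capsule",.005)]:
    for m in bot.mark_of("wrist",t)[:1]:
        p=ray(m["location"],K,T,z); d=p[:2]-np.array([.5627,.3182]); print(t,m["confidence"],np.round(m["location"],1),np.round(p,4),"box",d@u,d@[-u[1],u[0]])
E
```

```text
[0.53442983 0.33006775 0.21199898] [1.79942842e+02 4.51598961e-02 1.58931888e+02] 0.00029821719689408977
pine_box 0.8 [309.9 231.8] [0.5631 0.3165 0.    ] box -0.0010331493555680907 0.0014646623972592752
lid_grip 0.91 [312.6 211. ] [0.5319 0.3312 0.052 ] box 0.033457747602111336 -0.0009595983480447361
red_capsule 0.8 [315.2 248.2] [0.5789 0.3158 0.005 ] box -0.01593024203810319 -0.0036390520130029475
```

View pics/w7.png

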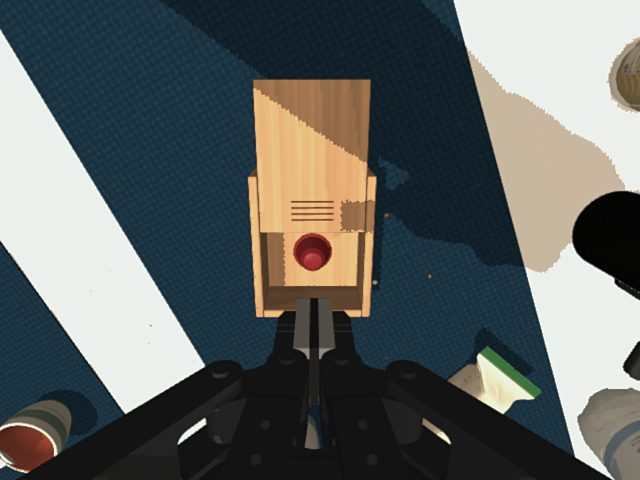

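The red capsule stands upright in the gap at (312,252), and the box and lid are unchanged. Now to close the lid: I'll press at the grip grooves (312,211).

Call:
arm_command --pt "0.003 -0.001 0.035 0" --pt "0.003 -0.001 0.07 0" --pt "0.003 -0.001 0.105 0" --pt "0.003 -0.001 0.135 0" --pt "0.003 -0.001 0.15 0"

```text
time: 18.2
ee_pos: [0.5292, 0.3287, 0.0571]
tcp_rot: [-179.7, -0.2, 158.9]
wrist_force: [-0.7, 0.5, -0.9]
opening: -0.0001
grasp_force: 0.0
```

Call:
arm_command --pt "0 0 0.002 0" --pt "0 0 0.004 0" --pt "0 0 0.006 0" --pt "0 0 0.008 0" --pt "0 0 0.008 0"

```text
time: 18.7
ee_pos: [0.5312, 0.3302, 0.0543]
tcp_rot: [180.0, 0.0, 158.9]
wrist_force: [0.0, 0.1, 0.8]
opening: -0.0004
grasp_force: 0.0
```

Call:
arm_command --pt "0 0 0.001 0" --pt "0 0 0.002 0" --pt "0 0 0.003 0" --pt "0 0 0.004 0" --pt "0 0 0.004 0"

```text
time: 19.2
ee_pos: [0.5312, 0.3302, 0.0519]
tcp_rot: [179.9, 0.1, 158.9]
wrist_force: [-5.1, -2.6, 13.4]
opening: -0.0002
grasp_force: 6.9
```

Call:
arm_command --pt "-0.003 -0.0005 0.0003 0" --pt "-0.006 -0.001 0.0003 0" --pt "-0.01 -0.001 0.0003 0" --pt "-0.015 -0.001 0.0003 0" --pt "-0.02 -0.001 0.0003 0"

```text
time: 19.7
ee_pos: [0.5497, 0.323, 0.0519]
tcp_rot: [179.8, 0.1, 159.0]
wrist_force: [-5.0, 2.6, 13.6]
opening: -0.0001
grasp_force: 6.7
```

Call:
arm_command --pt "-0.004 0 0.0002 0" --pt "-0.008 0 0.0002 0" --pt "-0.012 0 0.0002 0" --pt "-0.016 0 0.0002 0" --pt "-0.02 0 0.0002 0"

```text
time: 20.2
ee_pos: [0.5685, 0.3158, 0.0519]
tcp_rot: [179.8, 0.1, 159.0]
wrist_force: [-4.2, 1.0, 13.9]
opening: 0.0003
grasp_force: 7.0
```

Call:
arm_command --pt "-0.004 0 0 0" --pt "-0.008 0 0 0" --pt "-0.012 0 0 0" --pt "-0.016 0 0 0" --pt "-0.02 0 0 0"

```text
time: 20.7
ee_pos: [0.5872, 0.3087, 0.0518]
tcp_rot: [179.8, 0.1, 159.0]
wrist_force: [-4.6, 2.1, 13.2]
opening: -0.0001
grasp_force: 6.9
```

Call:
arm_command --pt "-0.003 0 0.0003 0" --pt "-0.006 0 0.0003 0" --pt "-0.009 0 0.0003 0" --pt "-0.011 0 0.0003 0" --pt "-0.011 0 0.0003 0"

```text
time: 21.2
ee_pos: [0.597, 0.3049, 0.0518]
tcp_rot: [179.8, 0.0, 159.0]
wrist_force: [-7.3, 3.2, 15.6]
opening: 0.0005
grasp_force: 8.1
```

The drag resistance is up to 8 N, so the lid is at its shut stop. I'll lift and check.

Call:
arm_command --pt "0 0 -0.004 0" --pt "0 0 -0.02 0" --pt "0.02 0 -0.06 0" --pt "0.05 0 -0.1 0" --pt "0.08 0 -0.14 0"

```text
time: 21.7
ee_pos: [0.5213, 0.3321, 0.1909]
tcp_rot: [-180.0, 0.0, 158.9]
wrist_force: [0.5, 0.8, -0.1]
opening: -0.0
grasp_force: 0.0
```

Call:
arm_command --pt "0.01 0 -0.02 0" --pt "0.02 0 -0.04 0" --pt "0.02 0 -0.04 0" --pt "0.02 0 -0.04 0" --pt "0.02 0 -0.04 0"

```text
time: 22.2
ee_pos: [0.5036, 0.3391, 0.2277]
tcp_rot: [-179.9, -0.0, 158.9]
wrist_force: [-0.2, -0.5, -0.7]
opening: -0.0001
grasp_force: 0.0
```

```bash
python3 - <<'E'
from h import *
c,K,T,_=cam("wrist"); o=bot.get_obs(); print(o["ee_pos"],o["tcp_rot"],o["wrist_force"])
cv2.imwrite("pics/w8.png",c["color"])
u=np.array([-.9323,.3616])
for t,z in [("pine_box",0),("lid_grip",.052)]:
    for m in bot.mark_of("wrist",t)[:1]:
        p=ray(m["location"],K,T,z); d=p[:2]-np.array([.5627,.3182]); print(t,m["confidence"],np.round(m["location"],1),np.round(p,4),"box",d@u,d@[-u[1],u[0]])
print([np.round(proj([*(np.array([.5627,.3182])+a*u+b*np.array([-u[1],u[0]])),.054],K,T)) for a in(-.062,.062) for b in(-.05,.05)])
E
```

```text
[0.50359804 0.33899897 0.22746655] [-1.79897222e+02 -6.28991648e-02  1.58892562e+02] [-0.09661831  0.27614819 -0.3815547 ]
pine_box 0.87 [312.3 257.8] [0.5618 0.3149 0.    ] box -0.0003194422889364214 0.0034304692409343578
[array([369., 340.]), array([262., 340.]), array([376., 212.]), array([256., 212.])]
```

View pics/w8.png

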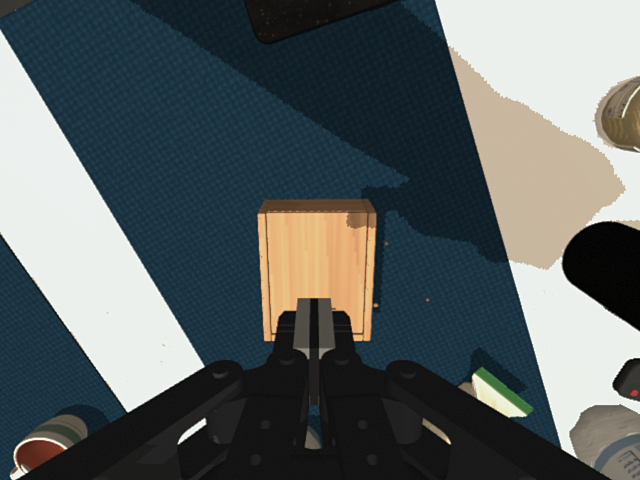

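The lid's front edge is flush with the box front at row 212. The box corners sit within about 2 px of where they were, and the robot is clear, so I'll hand in.

```bash
python3 -c "
from workcell import bot
print(bot.job_done())"
```

```text
the job is handed in; nothing more can be done
None
```

The red capsule is in the pine box, the lid was slid fully open and then fully shut again, the box stayed in place, the gold capsule, cup and saucer were left alone, and the job was handed in at about 22 s.

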